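Step a tape feeder three clicks and hold its shutter open for a sample

ROBOT

A 7-joint arm with a two-finger parallel gripper is mounted at the origin on the work surface. World frame = base frame: x ahead of the robot, y to its left, z up, the work surface at z = 0. Lengths are in m, angles in rad, forces in N, time in s.
With the tool pointing down it reaches from about 0.4 to 0.85 m from the base axis. Payload 10.4 kg.
Tool frame: the origin (TCP) lies between the finger pads; the fingertips stand ahead of it and the grasp point (between the pads) lies 5 mm behind it (manip.tip_extent is the z of the fingertips in the tool frame, in m); z points along the fingers, y is the line along which they close (so a half turn about z gives the same grasp; the last joint's range is limited). The gripper opens to 85 mm and grips with 20 to 120 N. Pads are 22 mm wide; open, the fingers measure 114 mm over their backs; the gripper's body (76 mm by 85 mm) begins 54 mm behind the grasp point. The pads swing forward as they close: fully open they stand 13 mm farther back than shut.
Start: joints at [1.174, 0.332, -0.065, 1.46, 0.022, 1.35, -0.088], TCP at [0.228, -0.582, 0.245] pointing down, gripper open.
Joint ranges: [-2.6, 2.6], [-0.5, 2.12], [-1.47, 1.34], [0.16, 2.42], [-1.27, 4.41], [0.06, 2.06], [-2.6, 2.6]. Speed limits (rad/s): [2.22, 2.22, 2.79, 2.79, 3.14, 3.14, 3.14].

INTERFACE

Orientations are given as a unit quaternion [x, y, z, w].
In Python, from workcell import status, viewer, manip gives the robot as it stands.
- The arm moves only by the tool play_rows, never from a script. Its argument "plan" is one flat list of numbers, 7 for each row, row after row: the turn, a rotation vector about the tool's x, y, z in degrees, then the shift along the tool's x, y, z in m, then the opening, from 0 (shut) to 1 (fully open). In form: [ax, ay, az, dx, dy, dz, grip, ax, ay, az, dx, dy, dz, grip, ...]. A call has 1 to 20 rows; each row is the pose to reach, as a shift and turn from the pose commanded when the call began, along the tool's axes at that moment; what a row does not reach only later rows make up. A row lasts 1/8 s, in which the tool goes at most 62.5 mm and 10.7 degrees, less where a joint would pass 70% of its speed; a pose out of reach is approached as far as the arm can. A call with a gripper value outside its range is refused whole. The fingers move at their own pace and stop on an object; "squeeze" is the grip in N (left out, the last holds). Time passes only in rows, so rows that repeat a pose let the fingers close. It gives the time, the measured TCP pose, the force, the opening and the grip force at its end, in the units of the state.
- status.get_obs(): the state, without advancing time (a new reading comes with each control period).
- viewer.camera(name): name is "scene" or "side" or "wrist"; returns the picture (420x560x3 uint8, red, green, blue); there is no depth.
- viewer.camera_model(name): a dict with "fx", "fy", "cx", "cy" (pixels), "R" (3x3) and "t" (3): a world point X has camera coordinates R X + t. Camera axes: x right, y down, z forward; pixel columns grow to the right and rows downward; lengths in m; the calibration is good to about 2 mm. The wrist camera is an equidistant fisheye: a pixel r from the principal point sees the ray r / f radians off the axis. A picture is of the moment at which its call begins: read the wrist's pose just before it. camera_model takes no time and is no camera call; for the wrist camera it gives the pose at the moment of the call.
- manip.hand_in(): hands the job in; it is judged then, once.
The state is a dict: "clock": time; "joint_pos": joint angles; "joint_velocities": joint speeds; "tau": joint torques, N m; "position": TCP position; "ee_rot": TCP orientation; "ft_force": force on the tool from outside, world axes, zero at the start; "torque": the same for the moment, N m; "grip_width": opening from 0.0 (shut) to 1.0 (fully open); "grasp_force": force on a finger pad.
Only numpy, scipy, OpenCV 4.12 (cv2) and the standard library are available. Lean on these libraries where they do the work, as an engineer would, in place of code of your own. Each camera call takes 0.05 s, during which the arm holds its last target. There are 200 camera calls.

TASK

Stand the empty metal sample dish on the bench between the tape feeder's nose and the multimeter, touching neither and in line with the tape. Then push the feeder's advance lever towards the nose by its cross grip, counting exactly three clicks by feel (a fourth would waste parts), and finish while still holding the grip there, so that the shutter stays open and I can lift the sample out. Leave everything else where it is.

Things in the scene. Friction and masses are not known exactly. Their poses are not given: they have to be found in the camera images.
- feeder: Tape feeder clamped on a docking stand, fixed. Origin on the bench below the sprocket shaft; x along the tape to the nose, y to its left, z up. Narrow metal frame 22 mm wide, top 67 mm up, on a base plate 325 x 120 x 12 mm (x -290 to 35 mm). Upright reel, 178 mm diameter, at x = -225 mm, top 197 mm up. Blunt nose, 62 mm high, ends at x = 78 mm. Advance lever on the +y side.
- nose (a point): Point on the bench straight below the foremost end of the feeder's nose, on the middle line of the tape; axes as the feeder's (x forwards out of the nose).
- shaft (a point): Middle of the lever's shaft, 48 mm above the feeder's origin; the shaft runs along the feeder's y.
- lever_grip: Cross grip at the top of the advance lever: a level bar, 14 mm diameter, 56 mm long, along the feeder's y, origin at its middle: 100 mm from the shaft's axis, 52 mm to the feeder's +y side. It sticks out from the flat lever arm (at its inner end) and is free all round. At rest it is at x = -52 mm, 133 mm above the bench.
- lever (a joint): Lever angle, rad: 0 at rest on its rear stop, leaning 0.55 back from upright; grows as the grip goes forward to the nose, stop at 1.45. A spring returns it (1.5 N at the grip at rest, 3 N at 0.9). Each click: the push climbs by 4-6 N, then falls back over a few mm as a tooth snaps over. From rest: 0.1 take-up, clicks near 0.28, 0.59, 0.91, the fourth near 1.22. Going back, the pawl slips.
- sprocket (a joint): Angle of the index wheel that pulls the tape, rad, 0 at the start; the lever's pawl turns it one way only, 0.314 (one tooth, 4 mm of tape) per click; three clicks: 0.942. The shutter over the pick window follows the lever and is open only while the lever is held forward.
- dish: The only open dish: a small round plain-metal dish standing on the bench, outer diameter 52 mm at the rim (narrower at the foot), 28 mm high, wall 3 mm, about 60 g, empty. Origin at the centre of its underside.
- meter: Hand-held multimeter lying on its back on the bench in front of the feeder's nose, 90 mm (its x) x 190 mm (its y) x 42 mm high (dial to 53 mm); origin at the centre of its underside, its x within 0.2 rad of the feeder's x. Its edge towards the nose is at x = -45 mm. There are 110 to 160 mm between nose and meter. Not to be moved.
- reel_stack: Bystander: two component reels lying flat on each other, diameter 178 mm, 25 mm high; origin at the centre of the underside.
- jar: Bystander: small closed jar, diameter 40 mm, 50 mm high; origin at the centre of its underside.
- tweezers: Bystander: steel tweezers lying on the bench, 124 mm long (its x), 10 mm wide, 6 mm high; origin under the middle.
- loupe: Bystander: closed black eyepiece magnifier standing on the bench near the dish, diameter 40 mm, 42 mm high; origin at the centre of its underside.
- screwdriver: Bystander: screwdriver lying on the bench beside the feeder's stand, on its +y side, 150 mm long (its x), 28 mm thick at most; origin below its middle.

How it is judged:
By the outcome, as a careful person would: the job done as asked, in the order asked, and still so for the second after the job is handed in, while the arm keeps its last pose, push and grip.
It also fails if it takes over 67 s, if anything falls off the work surface, if the arm or the gripper's body presses on something with over 40 N, if the wrist force passes 120 N, or if a joint passes its speed limit or range.

## Working session

There is one attempt and no reset: what is moved stays moved. The work goes in short steps, Python scripts to look and compute and a tool call to move; the robot and the scene stay as the last step left them, time stands still between calls to the robot, and variables do not carry over. Pictures are saved under pics/ and viewed, at most 10 in all, crops included, and the job is handed in when it is done.

Besides the shell and the picture viewer there is one more tool, called after "Call:" as name(argument=value, ...) on one line, values as JSON. play_rows: Moves the arm, as the interface text tells. Its arguments: {"type":"object","properties":{"plan":{"type":"array","items":{"type":"number"}},"squeeze":{"type":"number"}},"required":["plan"]}

```bash
mkdir -p pics
cat > h.py <<'E'
import numpy as np, cv2
from scipy.spatial.transform import Rotation as Ro
from workcell import status, viewer, manip
def ray(m,u,v,fish=False):
    x=(u-m['cx'])/m['fx'];y=(v-m['cy'])/m['fy']
    if fish:
        r=np.hypot(x,y);s=np.sin(r)/max(r,1e-9);d=np.array([x*s,y*s,np.cos(r)])
    else: d=np.array([x,y,1.])
    R=np.array(m['R']);t=np.array(m['t']);return -R.T@t,R.T@d
def onz(m,u,v,z,fish=False):
    c,d=ray(m,u,v,fish);return c+d*(z-c[2])/d[2]
def proj(m,X,fish=False):
    p=np.array(m['R'])@np.array(X)+np.array(m['t'])
    if fish:
        r=np.hypot(p[0],p[1]);k=np.arctan2(r,p[2])/max(r,1e-9);q=p[:2]*k
    else:q=p[:2]/p[2]
    return np.array([m['cx']+m['fx']*q[0],m['cy']+m['fy']*q[1]])
def snap(n,f):
    m=viewer.camera_model(n);a=np.array(viewer.camera(n));cv2.imwrite(f'pics/{f}.png',a[:,:,::-1]);return m,a
E
python3 - <<'E'
from h import *
for n in ('scene','side','wrist'):
    m,a=snap(n,n+'0');print(n,m['fx'],m['cx'],m['cy'],-np.array(m['R']).T@np.array(m['t']),np.round(m['R'],3).tolist())
o=status.get_obs();print(o['clock'],o['position'],o['ee_rot'],o['ft_force'],manip.tip_extent)
E
```

```text
scene 402.0002996552442 278.9422168564117 205.32564380835123 [ 1.4036098  -0.29428724  0.87435342] [[0.47, 0.883, 0.004], [0.562, -0.295, -0.773], [-0.681, 0.366, -0.635]]
side 427.0355313299157 275.0474720913659 210.40753623953614 [0.21068253 0.84647265 0.62994192] [[-0.887, -0.461, -0.018], [-0.237, 0.488, -0.84], [0.396, -0.741, -0.542]]
wrist 325.19226210127806 280.67317905843004 207.3374552069049 [ 0.300305   -0.55218687  0.37212256] [[0.365, -0.931, -0.0], [-0.885, -0.348, 0.309], [-0.288, -0.112, -0.951]]
0.15 [ 0.22812419 -0.58159151  0.24472765] [ 9.82584352e-01  1.85816323e-01 -1.11092829e-04 -5.22614535e-04] [-0.21869864  0.99804897 -0.66268699] 0.014
```

View pics/scene0.png

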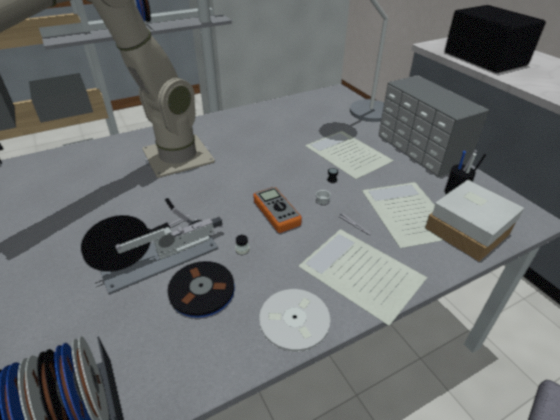

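View pics/side0.png

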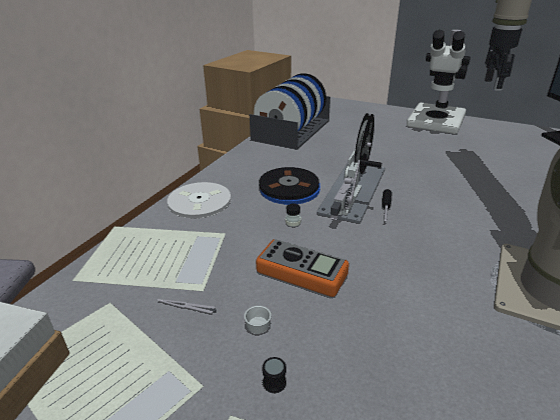

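View pics/wrist0.png

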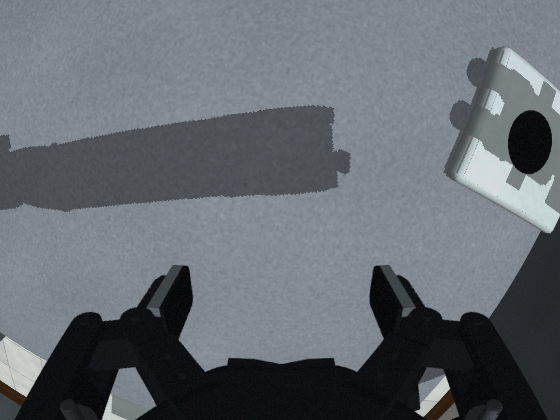

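Scene view: dish near (323,197), loupe (333,175), meter (278,208), nose near (221,225), lever grip near (170,203), reel (115,243). Side view: dish (258,320), loupe (274,374), meter (303,267), feeder nose near (338,205). The wrist view shows only bench and the microscope base. Next, enlarged crops.

Run:
```python
from h import *
s=cv2.imread('pics/scene0.png')[165:305,75:345]; d=cv2.imread('pics/side0.png')[100:340,230:400]
cv2.imwrite('pics/c1.png',np.vstack([cv2.resize(s,None,fx=2.96,fy=2.96,interpolation=2)]))
cv2.imwrite('pics/c2.png',cv2.resize(d,None,fx=2.5,fy=2.5,interpolation=2))
ms=viewer.camera_model('scene');md=viewer.camera_model('side')
print('dish',onz(ms,323,194.5,.028),onz(md,258,313,.028));print('loupe',onz(ms,333,170,.042),onz(md,274,363,.042))
print('jar',onz(ms,242,238,.05),onz(md,293,209,.05))
for n,m in(('scene',ms),('side',md)):
    a=cv2.imread(f'pics/{n}0.png');h=cv2.cvtColor(a,cv2.COLOR_BGR2HSV)
    k=cv2.inRange(h,(3,150,80),(18,255,255));k[:180]=0;c=max(cv2.findContours(k,0,2)[0],key=cv2.contourArea)
    hull=cv2.convexHull(c);p=cv2.approxPolyDP(hull,3,True)[:,0];print(n,p.tolist());print([np.round(onz(m,*q,.042)[:2],3).tolist() for q in p],[np.round(onz(m,*q,0)[:2],3).tolist() for q in p])
```

```text
dish [0.51504797 0.35465482 0.028     ] [0.51372374 0.3559758  0.028     ]
loupe [0.42377735 0.45583179 0.042     ] [0.4293179  0.45154001 0.042     ]
jar [0.60285587 0.01351642 0.05      ] [0.59630141 0.02798657 0.05      ]
scene [[300, 223], [278, 231], [255, 202], [254, 194], [299, 216]]
[[0.618, 0.202], [0.618, 0.125], [0.459, 0.124], [0.419, 0.139], [0.588, 0.216]] [[0.578, 0.228], [0.578, 0.146], [0.412, 0.145], [0.369, 0.161], [0.547, 0.242]]
side [[257, 258], [273, 240], [346, 260], [347, 273], [331, 296], [259, 272]]
[[0.587, 0.229], [0.586, 0.156], [0.413, 0.15], [0.397, 0.189], [0.402, 0.266], [0.561, 0.267]] [[0.614, 0.184], [0.613, 0.106], [0.427, 0.1], [0.41, 0.142], [0.416, 0.224], [0.586, 0.225]]
```

View pics/c1.png

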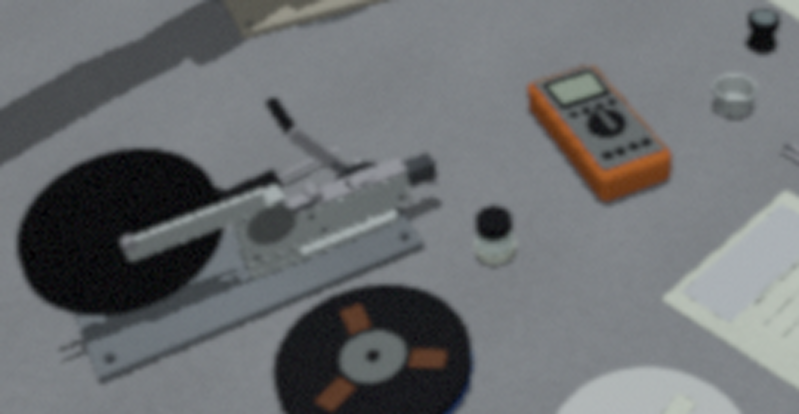

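View pics/c2.png

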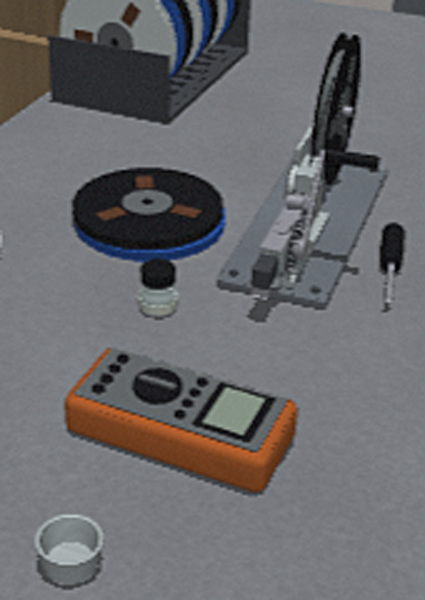

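Crop 1: nose block at c1 (421,165), plate corners at (425,245) and (100,380), grip (black) from (270,102) to (290,128). Crop 2: plate front corners at c2 (218,285) and (325,303), rear corner (387,168), nose face near (264,270), grip (330,158)–(378,163).

Run:
```python
from h import *
ms=viewer.camera_model('scene');md=viewer.camera_model('side')
S=lambda u,v:(75+u/2.96,165+v/2.96)
D=lambda u,v:(230+u/2.5,100+v/2.5)
f=lambda m,p,z:np.round(onz(m,*p,z)[:2],3)
print('scene plate',f(ms,S(425,243),.012),f(ms,S(100,376),.012),'nosetop front',f(ms,S(437,160),.062),f(ms,S(412,163),.062),'grip',f(ms,S(270,102),.133),f(ms,S(290,128),.133))
print('side plate L,R,rearR',f(md,D(218,281),.012),f(md,D(325,300),.012),f(md,D(387,168),.012),'nose',f(md,D(253,262),.062),f(md,D(274,264),.062),'grip',f(md,D(330,158),.133),f(md,D(379,163),.133))
def tri(a,b):
    A=[];B=[]
    for c,d in(a,b):
        d=d/np.linalg.norm(d);P=np.eye(3)-np.outer(d,d);A.append(P);B.append(P@c)
    return np.round(np.linalg.lstsq(np.vstack(A),np.hstack(B),rcond=None)[0],3)
print('grip tip',tri(ray(ms,*S(269,100)),ray(md,*D(379,163))))
```

```text
scene plate [ 0.569 -0.05 ] [ 0.59  -0.371] nosetop front [ 0.511 -0.009] [ 0.503 -0.034] grip [ 0.43  -0.149] [ 0.479 -0.143]
side plate L,R,rearR [ 0.557 -0.038] [ 0.445 -0.053] [ 0.467 -0.37 ] nose [ 0.511 -0.014] [ 0.491 -0.02 ] grip [ 0.475 -0.129] [ 0.427 -0.14 ]
grip tip [ 0.427 -0.148  0.131]
```

Call:
play_rows(plan=[0,0,-10,0.06,-0.04,-0.02,1,0,0,-20,0.12,-0.08,-0.03,1,0,0,-30,0.17,-0.11,-0.03,1,0,0,-40,0.22,-0.15,-0.03,1,0,0,-50,0.28,-0.19,-0.03,1,0,0,-60,0.34,-0.225,-0.03,1,0,0,-70,0.37,-0.28,-0.03,1,0,0,-72.4,0.4,-0.33,-0.03,1,0,0,-72.4,0.43,-0.38,-0.03,1,0,0,-72.4,0.45,-0.44,-0.03,1,0,0,-72.4,0.48,-0.49,-0.02,1,0,0,-72.4,0.5,-0.54,0,1,0,0,-72.4,0.53,-0.59,0.02,1,0,0,-72.4,0.56,-0.64,0.04,1,0,0,-72.4,0.58,-0.7,0.05,1,0,0,-72.4,0.6,-0.75,0.05,1,0,0,-72.4,0.608,-0.768,0.05,1,0,0,-72.4,0.608,-0.768,0.05,1,0,0,-72.4,0.608,-0.768,0.05,1], squeeze=30)

```text
clock: 2.52
position: [0.5142, 0.354, 0.195]
ee_rot: [0.684, 0.73, -0.0, 0.0]
ft_force: [0.9, -0.3, -1.1]
grip_width: 0.999
grasp_force: 0.0
```

Run:
```python
from h import *
m,a=snap('wrist','w1');o=status.get_obs();print(o['clock'],o['position'],o['ee_rot'],o['joint_pos']);print(proj(m,[.514,.355,.028],True),proj(m,[.427,.453,.042],True))
```

```text
2.575 [0.51443977 0.353598   0.19515349] [ 6.83837878e-01  7.29633800e-01 -2.97339185e-04  4.32451155e-04] [-0.06261325  0.48657829 -0.82531686  1.49547303  0.36355108  1.31903459
 -0.85623424]
[282.18504577 189.94288347] [189.36116418  79.69182299]
```

View pics/w1.png

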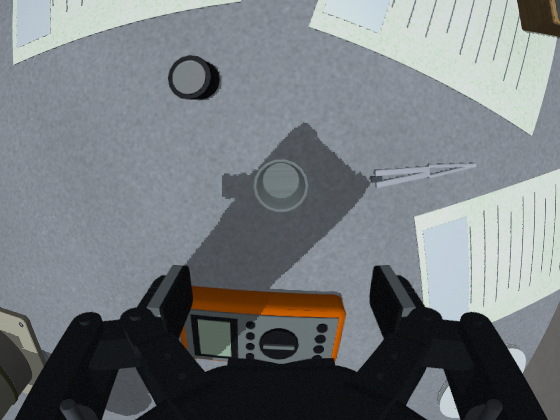

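Wrist view: dish rim circle centred at (281,186), loupe (190,78), tweezers start at (372,180), meter's far edge around row 290; the dish is some 4–5 mm farther in +y than assumed.

Call:
play_rows(plan=[0,0,0,0.004,-0.001,0.05,1,0,0,0,0.004,-0.001,0.1,1,0,0,0,0.004,-0.001,0.14,1,0,0,0,0.004,-0.001,0.165,1,0,0,0,0.004,-0.001,0.179,1,0,0,0,0.004,-0.001,0.179,1,0,0,0,0.004,-0.001,0.179,0.5,0,0,0,0.004,-0.001,0.179,0.4,0,0,0,0.004,-0.001,0.179,0.4,0,0,0,0.004,-0.001,0.179,0.4,0,0,0,0.004,-0.001,0.179,0.4,0,0,0,0.004,-0.001,0.179,0.4], squeeze=30)

```text
clock: 4.08
position: [0.5132, 0.3594, 0.0177]
ee_rot: [0.683, 0.73, 0.001, 0.0]
ft_force: [-1.1, -0.9, 6.5]
grip_width: 0.573
grasp_force: 30.0
```

Call:
play_rows(plan=[0,0,0,0,0,-0.02,0.4,0,0,0,0,0,-0.06,0.4,0,0,0,0,0,-0.1,0.4,0,0,0,-0.03,0,-0.14,0.4,0,0,0,-0.07,0,-0.17,0.4,0,0,0,-0.11,-0.01,-0.2,0.4,0,0,0,-0.16,-0.01,-0.23,0.4,0,0,0,-0.21,-0.02,-0.25,0.4,0,0,0,-0.26,-0.02,-0.27,0.4,0,0,0,-0.31,-0.03,-0.28,0.4,0,0,0,-0.36,-0.03,-0.28,0.4,0,0,0,-0.41,-0.04,-0.28,0.4,0,0,0,-0.45,-0.044,-0.28,0.4,0,0,0,-0.477,-0.044,-0.28,0.4,0,0,0,-0.477,-0.044,-0.28,0.4,0,0,0,-0.477,-0.044,-0.28,0.4])

```text
clock: 6.08
position: [0.5005, -0.1185, 0.2971]
ee_rot: [0.683, 0.731, 0.0, 0.0]
ft_force: [-0.1, 0.2, -0.5]
grip_width: 0.569
grasp_force: 31.3
```

Run:
```python
from h import *
o=status.get_obs();m,a=snap('wrist','w2');print(o['clock'],o['position'],o['ee_rot'],o['grip_width'],o['grasp_force'])
for X in([.501,-.01,.062],[.496,.066,0],[.49,.142,.0],[.454,-.145,.133]):print(proj(m,X,True))
```

```text
6.075 [ 0.50046996 -0.11845923  0.29711077] [6.82593570e-01 7.30798070e-01 3.05399268e-04 3.25380280e-04] 0.5686030133290009 31.328692798269913
[289.1480504   79.73547299]
[288.04267561  26.63555447]
[287.29503858 -25.74660815]
[231.80286981 215.54398085]
```

View pics/w2.png

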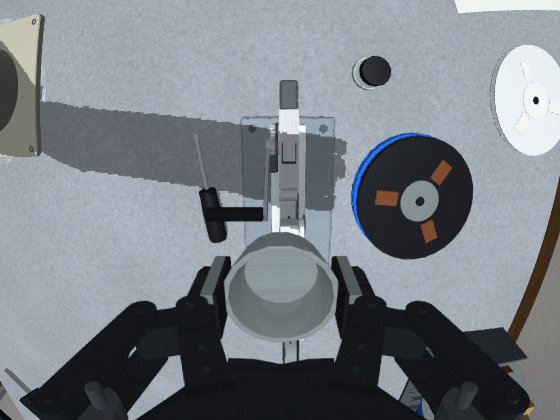

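Wrist view: nose tip at (289,80), exactly where predicted; cross grip from (204,214) to (265,213) as predicted; dish held centrally at (281,290). Placing 75 mm ahead of the nose.

Call:
play_rows(plan=[0,0,0,0.05,0.003,0,0.4,0,0,0,0.1,0.005,0,0.4,0,0,0,0.15,0.0075,0.02,0.4,0,0,0,0.183,0.0075,0.06,0.4,0,0,0,0.183,0.0075,0.11,0.4,0,0,0,0.183,0.0075,0.16,0.4,0,0,0,0.183,0.0075,0.2,0.4,0,0,0,0.183,0.0075,0.23,0.4,0,0,0,0.183,0.0075,0.255,0.4,0,0,0,0.183,0.0075,0.27,0.4,0,0,0,0.183,0.0075,0.275,0.4,0,0,0,0.183,0.0075,0.278,0.4,0,0,0,0.183,0.0075,0.2795,0.4,0,0,0,0.183,0.0075,0.2795,0.4,0,0,0,0.183,0.0075,0.2795,0.4])

```text
clock: 8.0
position: [0.4962, 0.0634, 0.0177]
ee_rot: [0.683, 0.73, 0.0, 0.001]
ft_force: [-2.2, 0.4, 6.6]
grip_width: 0.57
grasp_force: 31.7
```

Call:
play_rows(plan=[0,0,0,0,0,0,0.7,0,0,0,0,0,0,0.8,0,0,0,0,0,0,0.8,0,0,0,0,0,0,0.8,0,0,0,0,0,-0.02,0.8,0,0,0,0,0,-0.05,0.8,0,0,0,0,0,-0.1,0.8,0,0,0,0,0,-0.16,0.8,0,0,0,-0.03,0,-0.22,0.8,0,0,0,-0.08,0,-0.25,0.8,0,0,0,-0.08,0,-0.25,0.8])

```text
clock: 9.38
position: [0.5022, -0.0204, 0.2705]
ee_rot: [0.685, 0.728, 0.001, 0.003]
ft_force: [0.0, 0.5, -1.2]
grip_width: 0.805
grasp_force: 0.0
```

Run:
```python
from h import *
o=status.get_obs();m,a=snap('wrist','w3');print(o['clock'],o['position'],o['joint_pos'],o['ft_force'])
for X in([.501,-.01,.062],[.496,.065,.028],[.49,.142,.0]):print(proj(m,X,True))
```

```text
9.375 [ 0.50217878 -0.02035405  0.27052727] [ 0.66807091  0.10066405 -0.7583103   1.71044258  0.0734494   1.3535061
 -0.04246725] [ 0.03054247  0.50740293 -1.23581519]
[280.59607451 170.85101512]
[280.07321369  99.50672543]
[278.90803149  37.67800302]
```

View pics/w3.png

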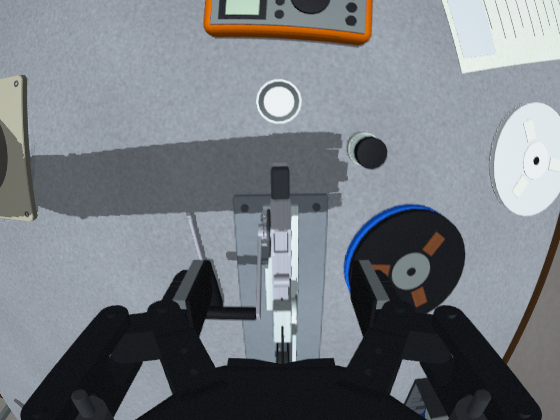

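Dish stands at (279,100), in line with the nose (280,167) and clear of meter and nose. Now to the lever, turning the tool so the fingers straddle the grip along the feeder's x.

Call:
play_rows(plan=[0,0,10,-0.012,-0.006,0,0.8,0,0,20,-0.025,-0.012,0,0.8,0,0,30,-0.04,-0.02,0,0.8,0,0,40,-0.055,-0.028,0,0.8,0,0,50,-0.07,-0.035,0,0.8,0,0,60,-0.085,-0.042,0,0.8,0,0,70,-0.1,-0.05,0,0.8,0,0,80,-0.11,-0.055,0,0.8,0,0,90,-0.12,-0.058,0,0.8,0,0,90,-0.12,-0.058,0,0.8,0,0,90,-0.12,-0.058,0,0.8,0,0,90,-0.12,-0.058,0,0.8])

```text
clock: 10.92
position: [0.4513, -0.1393, 0.2668]
ee_rot: [0.999, 0.035, -0.0, -0.0]
ft_force: [0.7, -0.3, -0.3]
grip_width: 0.799
grasp_force: 0.0
```

Run:
```python
from h import *
o=status.get_obs();m,a=snap('wrist','w4');print(o['clock'],o['position'],o['joint_pos'],o['ft_force'],Ro.from_quat(o['ee_rot']).as_matrix().round(3).tolist())
for X in([.452,-.1435,.133],[.43,-.142,.133],[.478,-.1445,.133]):print(proj(m,X,True))
```

```text
10.925 [ 0.45127333 -0.13929927  0.26679507] [ 0.79214212  0.01318467 -0.58700348  1.78764963  0.00739019  1.34302546
 -1.29720727] [ 0.69985041 -0.34026775 -0.26958509] [[0.998, 0.07, -0.0], [0.07, -0.998, 0.0], [-0.0, -0.0, -1.0]]
[286.35930935 198.73168942]
[282.67927818 223.12636428]
[289.95808155 168.40808526]
```

View pics/w4.png

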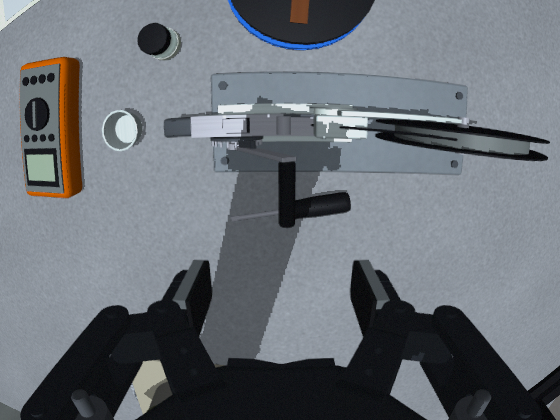

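The grip bar runs from (287,160) to (287,226), where predicted; dish at (122,130) still upright. Descend and pinch.

Call:
play_rows(plan=[0,0,0,0,0.004,0.04,0.8,0,0,0,0,0.004,0.08,0.8,0,0,0,0,0.004,0.11,0.8,0,0,0,0,0.004,0.13,0.8,0,0,0,0,0.004,0.138,0.8,0,0,0,0,0.004,0.138,0.8,0,0,0,0,0.004,0.138,0.4,0,0,0,0,0.004,0.138,0.1,0,0,0,0,0.004,0.138,0.1,0,0,0,0,0.004,0.138,0.1,0,0,0,0,0.004,0.138,0.1,0,0,0,0,0.004,0.138,0.1,0,0,0,0,0.004,0.138,0.1,0,0,0,0,0.004,0.138,0.1], squeeze=25)

```text
clock: 12.72
position: [0.4516, -0.1442, 0.1292]
ee_rot: [0.999, 0.033, 0.0, 0.0]
ft_force: [-0.9, 0.6, 5.5]
grip_width: 0.149
grasp_force: 24.5
```

Call:
play_rows(plan=[0,0,0,0,-0.005,-0.0028,0.1,0,0,0,0,-0.01,-0.0055,0.1,0,0,0,0,-0.0142,-0.0072,0.1,0,0,0,0,-0.0142,-0.0072,0.1])

```text
clock: 13.22
position: [0.4507, -0.1312, 0.1367]
ee_rot: [0.999, 0.033, 0.0, 0.001]
ft_force: [-0.3, -7.6, 2.9]
grip_width: 0.158
grasp_force: 24.5
```

Call:
play_rows(plan=[0,0,0,0,-0.0037,-0.0015,0.1,0,0,0,0,-0.0037,-0.0015,0.1])

```text
clock: 13.48
position: [0.4504, -0.128, 0.1382]
ee_rot: [0.999, 0.033, 0.0, 0.001]
ft_force: [-0.9, -8.8, 4.8]
grip_width: 0.151
grasp_force: 24.5
```

Call:
play_rows(plan=[0,0,0,0,-0.0038,-0.0013,0.1,0,0,0,0,-0.0038,-0.0013,0.1])

```text
clock: 13.72
position: [0.4502, -0.1246, 0.1397]
ee_rot: [0.999, 0.033, 0.001, 0.002]
ft_force: [-0.2, -10.2, 5.6]
grip_width: 0.152
grasp_force: 24.6
```

Call:
play_rows(plan=[0,0,0,0,-0.0038,-0.0011,0.1,0,0,0,0,-0.0038,-0.0011,0.1])

```text
clock: 13.98
position: [0.4499, -0.121, 0.141]
ee_rot: [0.999, 0.032, 0.001, 0.002]
ft_force: [-2.0, -11.3, 8.8]
grip_width: 0.152
grasp_force: 24.8
```

Call:
play_rows(plan=[0,0,0,0,-0.0039,-0.001,0.1,0,0,0,0,-0.0039,-0.001,0.1])

```text
clock: 14.22
position: [0.4496, -0.1161, 0.1421]
ee_rot: [0.999, 0.033, 0.0, 0.001]
ft_force: [-3.8, -6.8, 12.1]
grip_width: 0.156
grasp_force: 25.4
```

Call:
play_rows(plan=[0,0,0,0,-0.0039,-0.0009,0.1,0,0,0,0,-0.0039,-0.0009,0.1])

```text
clock: 14.48
position: [0.4494, -0.1121, 0.1429]
ee_rot: [0.999, 0.033, 0.0, 0.001]
ft_force: [-3.0, -6.3, 10.7]
grip_width: 0.154
grasp_force: 25.4
```

First click felt (11.3 → 6.8 N near lever 0.28). On to the second.

Call:
play_rows(plan=[0,0,0,0,-0.0049,-0.0008,0.1,0,0,0,0,-0.0099,-0.0013,0.1,0,0,0,0,-0.0099,-0.0013,0.1])

```text
clock: 14.85
position: [0.4486, -0.1021, 0.1438]
ee_rot: [0.999, 0.033, 0.0, 0.001]
ft_force: [-1.2, -6.9, 5.4]
grip_width: 0.158
grasp_force: 25.4
```

Call:
play_rows(plan=[0,0,0,0,-0.005,-0.0004,0.1,0,0,0,0,-0.005,-0.0004,0.1])

```text
clock: 15.1
position: [0.4483, -0.0975, 0.1444]
ee_rot: [0.999, 0.033, 0.0, 0.001]
ft_force: [-2.2, -7.7, 8.5]
grip_width: 0.151
grasp_force: 25.4
```

Call:
play_rows(plan=[0,0,0,0,-0.003,0,0.1,0,0,0,0,-0.003,0,0.1])

```text
clock: 15.35
position: [0.4481, -0.0948, 0.1443]
ee_rot: [0.999, 0.033, 0.0, 0.002]
ft_force: [-2.1, -9.0, 6.7]
grip_width: 0.152
grasp_force: 25.5
```

Call:
play_rows(plan=[0,0,0,0,-0.003,0,0.1,0,0,0,0,-0.003,0,0.1])

```text
clock: 15.6
position: [0.448, -0.092, 0.1445]
ee_rot: [0.999, 0.033, 0.0, 0.002]
ft_force: [-2.9, -9.9, 9.4]
grip_width: 0.154
grasp_force: 25.6
```

Call:
play_rows(plan=[0,0,0,0,-0.003,0.0001,0.1,0,0,0,0,-0.003,0.0001,0.1])

```text
clock: 15.85
position: [0.4477, -0.0884, 0.1441]
ee_rot: [0.999, 0.033, 0.0, 0.001]
ft_force: [-2.5, -7.3, 6.4]
grip_width: 0.15
grasp_force: 25.5
```

Call:
play_rows(plan=[0,0,0,0,-0.003,0.0002,0.1,0,0,0,0,-0.003,0.0002,0.1])

```text
clock: 16.1
position: [0.4475, -0.0847, 0.1438]
ee_rot: [0.999, 0.033, 0.0, 0.001]
ft_force: [-1.5, -4.1, 6.5]
grip_width: 0.155
grasp_force: 25.5
```

Call:
play_rows(plan=[0,0,0,0,-0.003,0.0003,0.1,0,0,0,0,-0.003,0.0003,0.1])

```text
clock: 16.35
position: [0.4472, -0.0812, 0.1432]
ee_rot: [0.999, 0.033, 0.0, 0.0]
ft_force: [-1.0, -4.1, 5.0]
grip_width: 0.156
grasp_force: 25.5
```

Second click felt (9.9 → 4.1 N near 0.59). Third, stopping well short of the fourth.

Call:
play_rows(plan=[0,0,0,0,-0.0049,0.0006,0.1,0,0,0,0,-0.0098,0.0015,0.1,0,0,0,0,-0.0147,0.0027,0.1,0,0,0,0,-0.0147,0.0027,0.1])

```text
clock: 16.85
position: [0.4462, -0.0669, 0.1403]
ee_rot: [0.999, 0.033, 0.0, 0.001]
ft_force: [-0.9, -6.9, 4.8]
grip_width: 0.146
grasp_force: 25.7
```

Call:
play_rows(plan=[0,0,0,0,-0.0029,0.0008,0.1,0,0,0,0,-0.0029,0.0008,0.1])

```text
clock: 17.1
position: [0.446, -0.0643, 0.1396]
ee_rot: [0.999, 0.033, 0.0, 0.001]
ft_force: [-0.3, -7.5, 5.9]
grip_width: 0.153
grasp_force: 25.7
```

Call:
play_rows(plan=[0,0,0,0,-0.0028,0.0009,0.1,0,0,0,0,-0.0028,0.0009,0.1])

```text
clock: 17.35
position: [0.4459, -0.0618, 0.1387]
ee_rot: [0.999, 0.033, 0.0, 0.001]
ft_force: [-0.2, -8.8, 4.1]
grip_width: 0.152
grasp_force: 25.8
```

Call:
play_rows(plan=[0,0,0,0,-0.0029,0.001,0.1,0,0,0,0,-0.0029,0.001,0.1])

```text
clock: 17.6
position: [0.4457, -0.0586, 0.1378]
ee_rot: [0.999, 0.033, 0.0, 0.001]
ft_force: [-2.2, -7.1, 6.8]
grip_width: 0.147
grasp_force: 25.8
```

Call:
play_rows(plan=[0,0,0,0,-0.0028,0.0011,0.1,0,0,0,0,-0.0028,0.0011,0.1])

```text
clock: 17.85
position: [0.4454, -0.0551, 0.1363]
ee_rot: [0.999, 0.033, 0.0, 0.0]
ft_force: [0.8, -4.2, -0.1]
grip_width: 0.156
grasp_force: 25.4
```

Call:
play_rows(plan=[0,0,0,0,-0.0027,0.0011,0.1,0,0,0,0,-0.0027,0.0011,0.1])

```text
clock: 18.1
position: [0.4452, -0.0521, 0.1352]
ee_rot: [0.999, 0.033, -0.0, -0.0]
ft_force: [0.1, -3.5, 2.7]
grip_width: 0.156
grasp_force: 25.4
```

Third click felt (8.8 → 3.5 N near 0.91). A 3 mm margin, then hold and check.

Call:
play_rows(plan=[0,0,0,0,-0.0028,0.0013,0.1,0,0,0,0,-0.0028,0.0013,0.1,0,0,0,0,-0.0028,0.0013,0.1,0,0,0,0,-0.0028,0.0013,0.1])

```text
clock: 18.6
position: [0.445, -0.0496, 0.134]
ee_rot: [0.999, 0.033, -0.0, -0.0]
ft_force: [0.0, -4.6, 2.1]
grip_width: 0.156
grasp_force: 25.4
```

Run:
```python
from h import *
m,s=snap('scene','s5');n,d=snap('side','d5')
a=cv2.resize(s[165:305,75:345],None,fx=2.2,fy=2.2);b=cv2.resize(d[140:340,220:400],None,fx=1.54,fy=1.54)[:308]
c=np.zeros((310,594+278,3),np.uint8);c[:308,:594]=a;c[:308,594:594+b.shape[1]]=b
cv2.imwrite('pics/f5.png',cv2.resize(c,(800,284))[:,:,::-1])
o=status.get_obs();print(o['clock'],o['position'],o['ft_force'],o['grasp_force'])
```

```text
18.7 [ 0.4450328  -0.04958146  0.13395489] [ 0.48896907 -2.75493511  0.79494867] 25.437558889389038
```

View pics/f5.png

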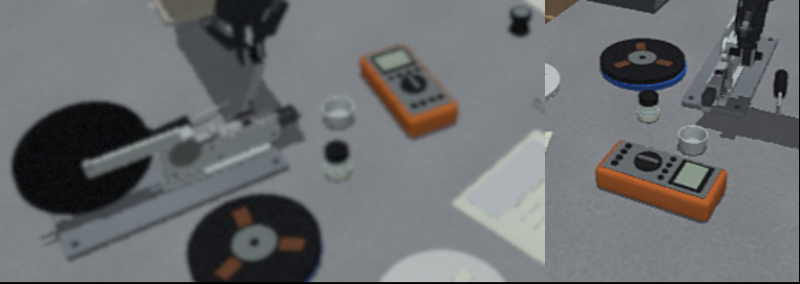

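The dish stands upright at (338,110), between the nose (290,113) and the meter, clear of both. The gripper holds the lever forward at (255,50), and everything else is in place.

```bash
python3 -c "
from workcell import manip
print(manip.hand_in())"
```

```text
the job is handed in; nothing more can be done
None
```

The dish is standing in line with the tape between the nose and the meter, touching neither; I counted three clicks by feel, and the arm is still holding the grip forward, short of the fourth, to keep the shutter open; the job is handed in.

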